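# Clear the panel holder and hold its sprung jaw open at the size marker

### The arm

A 6-joint arm with a two-finger parallel gripper is mounted at the origin on the work surface. World frame = base frame: x ahead of the robot, y to its left, z up, the work surface at z = 0. Lengths are in m, angles in rad, forces in N, time in s.
With the tool pointing down it reaches from about 0.325 to 0.9 m from the base axis. Payload 6.1 kg.
Tool frame: the origin (TCP) lies at the very end of the fingers, on their centre line; the grasp point (between the pads) lies 19 mm behind it; z points along the fingers, y is the line along which they close (so a half turn about z gives the same grasp; the last joint's range is limited). The gripper opens to 85 mm and grips with 20 to 120 N. Pads are 22 mm wide; open, the fingers measure 114 mm over their backs; the gripper's body (76 mm by 85 mm) begins 54 mm behind the grasp point. The pads swing forward as they close: fully open they stand 13 mm farther back than shut.
Start: joints at [-1.476, 0.22, 1.526, -0, 1.395, -0.126], TCP at [0.137, -0.61, 0.231] pointing down, gripper open.
Joint ranges: [-2.98, 2.98], [-0.91, 2.08], [0.09, 2.57], [-1.24, 4.39], [0.2, 2.65], [-2.68, 2.68]. Speed limits (rad/s): [2.57, 2.57, 3.01, 3.14, 3.14, 3.14].

### API

Orientations are given as a unit quaternion [w, x, y, z].
In Python, from station import env gives the robot as it stands. Calls block until the motion is done:
- env.move_to(position, orientation): joint-space move of the TCP to a pose.
- env.move_l(position, rot=None, feed=0.15): straight line of the TCP; rot=None keeps the orientation; feed is the mean speed in m/s.
- env.movej(angles): joint-space move.
- env.grip(opening, f_grip=None): finger opening in m; f_grip is the grip in N (None keeps the last); returns when the fingers have stopped.
- env.pause(seconds).
- env.solve_ik(position, orientation): joint angles nearest the present ones, or None.
- env.observe(): the state.
- env.read_camera(name): name is "scene" or "side" or "wrist"; returns a dict with "color" (420x560x3 uint8, red, green, blue), "vfov" (degrees; the focal length in pixels is half the picture's height over the tangent of half this angle, whatever the lens; pixels are square), "cx", "cy" (the principal point, pixels), "dist" ([k1, k2, p1, p2, k3] as OpenCV has them; the pictures are not rectified), "xyz" and "attitude" of the camera in the world. Camera axes: x right, y up, looking along -z (the intrinsics and any distortion apply to the point x, -y, -z); pixel columns grow to the right and rows downward; lengths in m; the calibration is good to about 2 mm. A picture is of the moment at which its call begins. There is no depth.
A pose or a line that the arm cannot do raises env.PlanningError and nothing moves.
- env.close_job(): hands the job in; it is judged then, once.
The state is a dict: "clock": time; "joint_positions": joint angles; "qvel": joint speeds; "joint_efforts": joint torques, N m; "ee_pos": TCP position; "tool_rot": TCP orientation; "force": force on the tool from outside, world axes, zero at the start; "ft_torque": the same for the moment, N m; "finger_gap": finger opening in m; "grasp_force": force on a finger pad.
Only numpy, scipy, OpenCV 4.12 (cv2) and the standard library are available. Lean on these libraries where they do the work, as an engineer would, in place of code of your own. Each camera call takes 0.05 s, during which the arm holds its last target. There are 200 camera calls.

### The job

Clear the panel holder's bed: stand the two paint bottles upright in the white paint bin and lay the brush in the black brush tray. Then take the holder's orange pull tab, draw the sprung jaw out until its black pointer is level with the red size marker, and finish while still holding it there, so that the next panel can be set in. Do not shift the size marker or disturb the panel, the jar and the tin of brushes standing about.

Things in the scene. Friction and masses are not known exactly. Their poses are not given: they have to be found in the camera images.
- holder: Spring-jaw panel holder screwed to the table: plywood bed from x = -120 to +90 mm, 160 mm wide in y, top 28 mm above the table; aluminium fixed jaw across the -x end (top 53 mm up, inner face at x = -116 mm), moving jaw at the +x end. Origin on the table, mid-width; +x is the way the jaw pulls out. An aluminium rule 16 mm wide lies along y = -92 mm, x = -125 to +205 mm, 32 mm up.
- jaw (a joint): How far the moving jaw is drawn out along the holder's +x, m: 0 shut, 0.095 at the stop. A steel rod telescopes out of a tube in the bed against an inner spring: the pull needed is about 5 N shut and 8 to 11 N at the sizes in use; let go, the jaw draws itself shut.
- pull_tab (a point): Centre of the orange pull tab, an upright plate on the middle of the moving jaw: 12 mm thick along the holder's x, 44 mm wide along y, 55 to 88 mm above the table; this point is 70 mm up, at x = 99 mm of the holder when shut. Axes as the holder's. Under it the jaw bar, 14 mm thick, 130 mm wide, with a rubber face reaching 10 mm bedwards of this point. Pinch the tab across its thickness from above.
- jaw_pointer (a point): Tip of the black pointer fixed to the moving jaw's -y end, over the rule, 39 mm above the table, 4 mm wide; it moves with the jaw. It is 92 mm from the pull tab's centre along the holder's -y, at the same x.
- size_marker (a point): Red size marker (cursor) clamped on the rule with light friction, 40 to 72 mm farther out than the pointer when the jaw is shut. The point is the middle of its red bar, 6 mm wide along the rule, 36 mm above the table; axes as the holder's. Its thumb-screw block stands outside the rule, 40 mm high. Level = pointer and marker at the same x in the holder's frame; the pointer passes freely above.
- blue_mid (a point): Middle, 41 mm up, of the blue paint bottle standing on the bed: a dropper bottle 82 mm tall, its straight body 30 mm across up to 54 mm, then a white nozzle. z points up the bottle.
- red_mid (a point): Middle, 41 mm up, of the red paint bottle, same shape as the blue one, standing on the bed.
- brush_mid (a point): Middle of the flat brush lying on the bed, half-way up: 148 mm long along its own x (bristles at +x), green handle 10 mm wide and thick from x = -73 to +7 mm, ferrule 16 mm wide from 7 to 29 mm, then bristles 18 mm wide. z up. It lies roughly across the bed on the fixed-jaw half; the bottles stand on the half near the moving jaw.
- paint_bin: Fixed white plastic bin, open on top: 200 (x) x 130 (y) mm outside, 45 mm high, walls and floor 4 mm. Origin under its centre. Three other paint bottles (yellow, green, orange, same shape) stand fixed along its +x end at x = 72 mm; the rest, x from -96 to +55 mm, is free. On the left or on the right of the holder.
- brush_tray: Fixed black plastic tray, open on top: 210 (x) x 150 (y) mm outside, 35 mm high, walls and floor 4 mm. Origin under its centre. Two other brushes lie fixed along its x, at y = +58 and +38 mm; the rest, y from -71 to +28 mm, is free. On the other side of the holder from the paint bin.
- panel: Marbled wooden panel 250 x 150 x 18 mm lying flat on the table, beyond the left bin; origin under its centre. Leave alone.
- jar: Closed amber jar, 60 mm across and 85 mm tall; origin under its centre. Leave alone.
- brush_tin: Aluminium tin 76 mm across and 100 mm tall with brushes standing in it, up to about 205 mm; origin under its centre. Leave alone.

How it is judged:
On the way, in this order (a step that is already met when the one before it is completed fails the run):
1. both bottles stand in the white paint bin and the brush lies in the black tray, let go (x of blue_mid in the frame of paint_bin between -0.095 and 0.095 m and y of blue_mid in the frame of paint_bin between -0.06 and 0.06 m and z of each of blue_mid, red_mid in the frame of paint_bin below 0.055 m and angle between each of blue_mid, red_mid's own z axis and vertical below 0.3 rad and x of red_mid in the frame of paint_bin between -0.095 and 0.095 m and y of red_mid in the frame of paint_bin between -0.06 and 0.06 m and x of brush_mid in the frame of brush_tray between -0.1 and 0.1 m and y of brush_mid in the frame of brush_tray between -0.07 and 0.07 m and z of brush_mid in the frame of brush_tray below 0.03 m and angle between brush_mid's own x axis and vertical between 1.2 and 1.94 rad and contact force between the fingers and bottle_blue below 0.1 N and contact force between the fingers and bottle_red below 0.1 N and contact force between the fingers and brush below 0.1 N), for 0.2 s.
2. the jaw is drawn out to the size marker and held there (x of jaw_pointer in the frame of size_marker between -0.005 and 0.005 m and velocity of joint jaw between -0.02 and 0.02 m/s and contact force between the fingers and jaw above 3 N), for 0.3 s.
At the end, for the whole second after the job is handed in: Both bottles stand upright (within 17 degrees) in the white paint bin, the brush lies in the black tray (its length within 20 degrees of level), and the fingers are holding the jaw still (pushing on it with over 3 N) with its pointer within 5 mm of the red size marker along the rule (all of step 1 and all of step 2); the arm keeps its last pose, push and grip.
It fails at once if the size marker is shifted by more than 4 mm (distance of size_marker from where it was at the start of the episode above 0.004 m).
It fails at once if the panel, the jar or the brush tin is moved by more than 20 mm (distance of any of panel, jar, brush_tin from where it was at the start of the episode above 0.02 m).
It also fails if it takes over 72 s, if anything falls off the work surface, if the arm or the gripper's body presses on something with over 40 N, if the wrist force passes 120 N, or if a joint passes its speed limit or range.

## Working session

There is one attempt and no reset: what is moved stays moved. The work goes in short steps, each a Python script; the robot and the scene stay as the last script left them, time stands still between calls to the robot, and variables do not carry over. Pictures are saved under pics/ and viewed, at most 10 in all, crops included, and the job is handed in when it is done.

```bash
ls; mkdir -p pics; python3 - <<'E'
from station import env
import cv2,numpy as np
o=env.observe();print(o['clock'],o['ee_pos'],o['tool_rot'],o['finger_gap'])
for n in("scene","side"):
    c=env.read_camera(n);cv2.imwrite(f"pics/{n}0.png",c["color"][...,::-1]);print(n,{k:v for k,v in c.items() if k!="color"})
E
```

```text
pics
0.0 [ 0.13680823 -0.60922015  0.23021103] [-9.81720983e-04  9.93910845e-01  1.10182887e-01  1.32272753e-05] 0.08546427405893046
scene {'vfov': 47.93921056036031, 'cx': 276.0699893797246, 'cy': 213.6378493238797, 'dist': array([0.00028009, 0.        , 0.        , 0.        , 0.        ]), 'xyz': array([ 1.32374017, -0.56392898,  1.20752902]), 'attitude': array([0.82318773, 0.27738145, 0.15613215, 0.47015344])}
side {'vfov': 43.22510318229846, 'cx': 276.06093366773933, 'cy': 205.44589578671412, 'dist': array([0.01293275, 0.        , 0.        , 0.        , 0.        ]), 'xyz': array([ 0.54906202, -0.94080034,  0.96947025]), 'attitude': array([ 0.93172438,  0.3605567 , -0.00791164, -0.04273106])}
```

View pics/scene0.png

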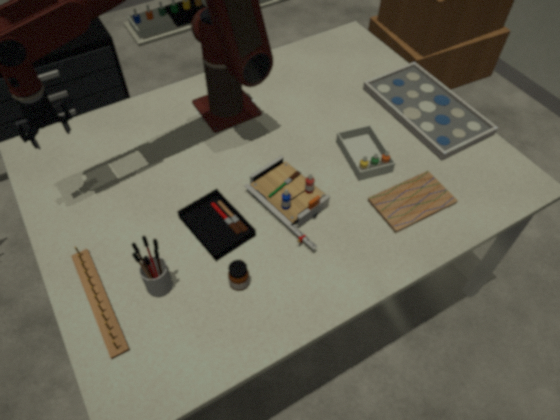

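View pics/side0.png

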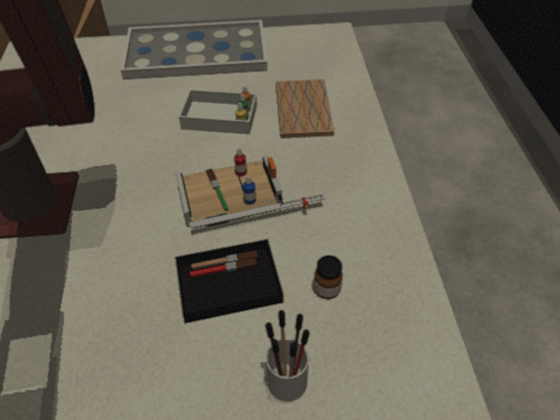

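Scene and side views show the same layout. In the side view: bin around (220,112), holder (230,192), red bottle (240,163), blue (249,190), brush (217,188), tab (271,168), marker (306,203) and tray (228,280). The panel is at (304,107), the jar at (328,277) and the tin at (288,370). I'll cast these coarsely, then take a wrist view above the holder.

```bash
cat > h.py <<'E'
from station import env
import cv2,numpy as np,pickle
from scipy.spatial.transform import Rotation as R
def K(c):
    f=c["color"].shape[0]/2/np.tan(np.radians(c["vfov"]/2));return np.array([[f,0,c["cx"]],[0,f,c["cy"]],[0,0,1]])
def rot(q): return R.from_quat(np.roll(q,-1))
def cast(c,px,z):
    u=cv2.undistortPoints(np.array(px,float).reshape(-1,1,2),K(c),c["dist"]).reshape(-1,2)
    d=rot(c["attitude"]).apply(np.c_[u[:,0],-u[:,1],-np.ones(len(u))]);o=c["xyz"]
    return o+d*((np.asarray(z)-o[2])/d[:,2])[:,None]
def proj(c,p):
    q=rot(c["attitude"]).inv().apply(np.atleast_2d(p)-c["xyz"])*[1,-1,-1]
    return cv2.projectPoints(q,np.zeros(3),np.zeros(3),K(c),c["dist"])[0].reshape(-1,2)
def down(yaw): # tool z down, tool y (closing) along world angle yaw
    y=np.array([np.cos(yaw),np.sin(yaw),0]);z=np.array([0,0,-1.]);x=np.cross(y,z)
    return np.roll(R.from_matrix(np.c_[x,y,z]).as_quat(),1)
def snap(n,name):
    c=env.read_camera(n);cv2.imwrite(f"pics/{name}.png",c["color"][...,::-1]);pickle.dump(c,open(f"pics/{name}.pkl","wb"));return c
E
python3 - <<'E'
from h import *
c=env.read_camera("side")
names="binc red blue brush tab marker tray panel ruleL ruleR jar tin".split()
px=[(220,105),(240,163),(249,190),(217,188),(271,168),(306,203),(228,280),(304,107),(193,226),(325,199),(328,290),(288,390)]
P=cast(c,px,[.045,.07,.07,.033,.07,.036,.035,.018,.032,.032,.0,.0])
for n,p in zip(names,P): print(n,p.round(3))
m=P[1:5].mean(0)
# look from above the holder
a=np.arctan2(*(P[9]-P[8])[[1,0]]);print("yaw",a)
for yaw in (a+np.pi/2,a-np.pi/2,a):
    print(yaw,env.solve_ik([m[0],m[1],.40],down(yaw)))
w=env.read_camera("wrist");o=env.observe()
print("cam in tool",rot(o["tool_rot"]).inv().apply(w["xyz"]-o["ee_pos"]),w["vfov"],(rot(o["tool_rot"]).inv()*rot(w["attitude"])).as_matrix().round(2))
E
```

```text
binc [0.48  0.3   0.045]
red [0.528 0.026 0.07 ]
blue [ 0.545 -0.069  0.07 ]
brush [ 0.467 -0.019  0.033]
tab [0.603 0.    0.07 ]
marker [ 0.678 -0.093  0.036]
tray [ 0.487 -0.295  0.035]
panel [0.722 0.3   0.018]
ruleL [ 0.41  -0.135  0.032]
ruleR [ 0.726 -0.081  0.032]
jar [ 0.699 -0.318  0.   ]
tin [ 0.591 -0.529  0.   ]
yaw 0.16919175396247096
1.7399880807573676 [-1.76361860e-01 -4.88749183e-02  1.50303762e+00 -4.44089210e-16
  1.68742995e+00 -1.91634994e+00]
-1.4016045728324256 [-1.76361860e-01 -4.88749183e-02  1.50303762e+00 -4.44089210e-16
  1.68742995e+00  1.22524271e+00]
0.16919175396247096 [-1.76361860e-01 -4.88749183e-02  1.50303762e+00 -4.44089210e-16
  1.68742995e+00 -3.45553613e-01]
cam in tool [ 0.07254375 -0.00042205 -0.14362582] 60.532374666949735 [[ 0.    0.96  0.29]
 [ 1.   -0.    0.  ]
 [ 0.    0.29 -0.96]]
```

```bash
python3 - <<'E'
from h import *
a=.169; n=np.array([-np.sin(a),np.cos(a)]); p=np.array([.56,-.03])+.05*n
env.move_to([*p,.36],down(a)); c=snap("wrist","w1");print(env.observe()["clock"],c["xyz"])
s=snap("side","s1")
cv2.imwrite("pics/s1c.png",cv2.resize(s["color"][70:330,160:340,::-1],None,fx=3,fy=2.3*1.0,interpolation=cv2.INTER_CUBIC)) 
cv2.imwrite("pics/w1b.png",cv2.resize(c["color"][...,::-1],None,fx=1.4,fy=1.4,interpolation=cv2.INTER_CUBIC))
E
```

```text
2.95 [0.53915685 0.09060799 0.50348477]
```

View pics/w1b.png

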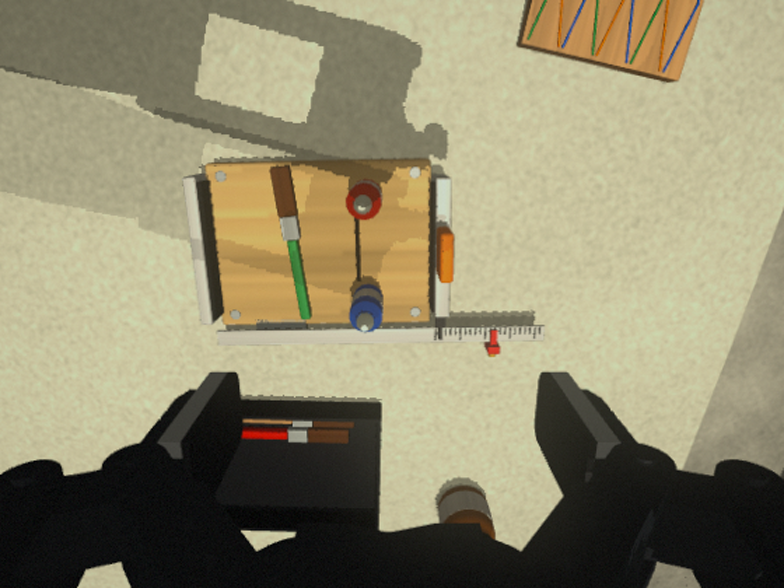

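Wrist view in the enlarged image: fixed jaw at left (200,250), brush (290,240) with bristles up, red bottle cap (363,203) and blue cap (365,320). The orange tab is at (446,255), the rule runs from (217,337) to (545,331), and the red marker is at (493,338). Next I'll measure with colour masks.

```bash
python3 - <<'E'
from h import *
c=pickle.load(open("pics/w1.pkl","rb"));s=pickle.load(open("pics/s1.pkl","rb"))
def blobs(im,lo,hi,amin,roi):
    h=cv2.cvtColor(im,cv2.COLOR_RGB2HSV);m=cv2.inRange(h,lo,hi);z=np.zeros_like(m);x0,y0,x1,y1=roi;z[y0:y1,x0:x1]=m[y0:y1,x0:x1]
    n,l,st,ce=cv2.connectedComponentsWithStats(z);return [(st[i],ce[i].round(1)) for i in range(1,n) if st[i][4]>=amin],l
im=c["color"]
for nm,lo,hi,a,roi in [("orange",(5,190,120),(16,255,255),60,(290,140,350,220)),("redmark",(0,170,90),(4,255,255),10,(330,220,380,260)),("red",(0,150,60),(6,255,255),60,(235,110,290,170)),("blue",(100,120,40),(130,255,255),60,(235,190,290,250)),("green",(45,100,40),(80,255,255),60,(180,150,240,240)),("black",(0,0,0),(180,255,45),6,(305,225,325,245))]:
    print(nm,blobs(im,lo,hi,a,roi)[0])
def crop(im,x0,y0,x1,y1,f): return cv2.resize(im[y0:y1,x0:x1,::-1],None,fx=f,fy=f,interpolation=cv2.INTER_NEAREST)
A=crop(im,300,150,400,260,5);B=crop(s["color"],170,80,290,140,2.5*1)
cv2.imwrite("pics/a1.png",A)
C=np.vstack([crop(s["color"],170,85,300,140,5),crop(s["color"],170,235,300,325,5)[:320]]);cv2.imwrite("pics/b1.png",C);print(C.shape)
E
```

```text
orange [(array([314, 166,  10,  36, 286], dtype=int32), array([318.3, 183.8]))]
redmark [(array([350, 236,   5,  11,  37], dtype=int32), array([352. , 241.1])), (array([348, 248,   9,   5,  33], dtype=int32), array([351.8, 249.5]))]
red [(array([247, 136,  25,  21, 178], dtype=int32), array([258.7, 147.9]))]
blue [(array([250, 215,  22,  21, 213], dtype=int32), array([261.2, 223.1]))]
green [(array([205, 172,  17,  56, 392], dtype=int32), array([213.2, 199.3]))]
black []
(595, 650, 3)
```

View pics/a1.png

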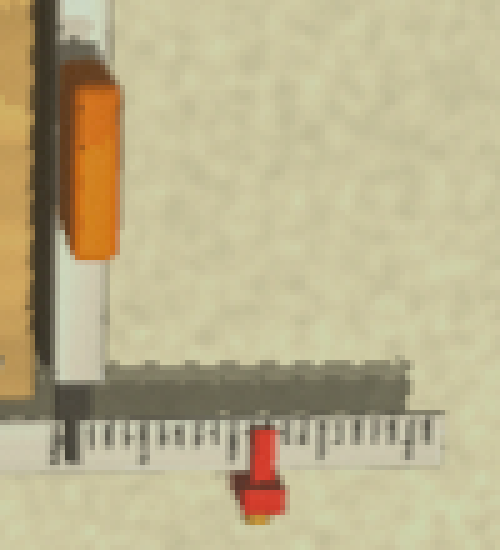

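View pics/b1.png

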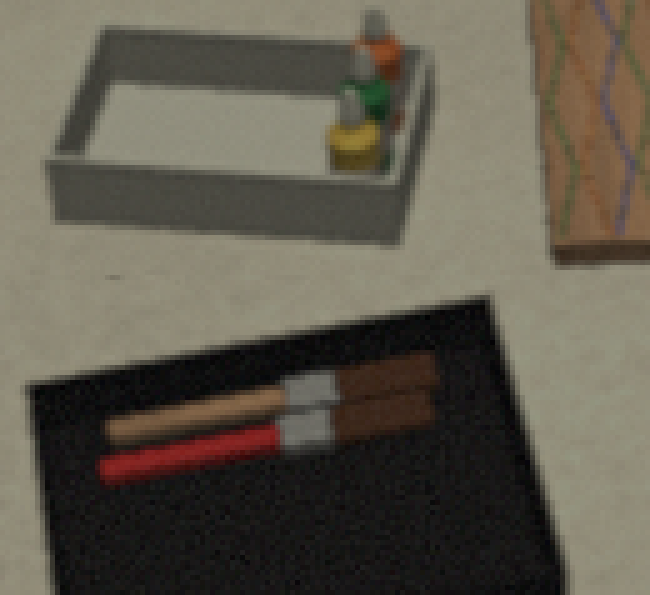

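Crop a1: the pointer tip is at crop (72,460), the red bar at (262,450), the tab's top face spans x 75–120 and y 85–260, and the rule ends at x 442. Crop b1: bin rim corners at (105,28), (433,50), (402,185) and (47,160). The tray's far corners are at (30,385) and (490,297).

```bash
python3 - <<'E'
from h import *
c=pickle.load(open("pics/w1.pkl","rb"));s=pickle.load(open("pics/s1.pkl","rb"))
r=cast(c,[(154.6,240.6),(387.9,237.4)],[.032]*2);e=(r[1]-r[0])[:2];print("rule",r,np.linalg.norm(e));a=np.arctan2(e[1],e[0]);X=np.array([np.cos(a),np.sin(a)]);Y=np.array([-X[1],X[0]])
print("yaw",a)
pt,mk,tab=cast(c,[(313.9,241.5),(352,241.1),(319-.5,184-.5)],[.039,.036,.088])
org=(r[0,:2]+r[1,:2])/2-.040*X+.092*Y
L=lambda p:((p[:2]-org)@X,(p[:2]-org)@Y)
for n,p in zip(("ptr","mark","tab"),(pt,mk,tab)):print(n,p.round(4),np.round(L(p),4))
print("travel",(mk-pt)[:2]@X,"org",org)
# bottles: nozzle tip at bed+82 , wrist and side triangulation
im=c["color"]
h=cv2.cvtColor(im,cv2.COLOR_RGB2HSV)
def hull(lo,hi,roi,kind):
    x0,y0,x1,y1=roi;m=cv2.inRange(h,lo,hi)[y0:y1,x0:x1];p=np.argwhere(m)[:,::-1]+[x0,y0];return p
# nozzle tips measured in w1b
t=cast(c,[(363/1.4,204/1.4),(365/1.4,320.5/1.4)],[.110]*2);print("tips z.11 red,blue",t.round(4),L(t[0]),L(t[1]))
for nm,roi,lo,hi in(("red",(235,110,290,170),(0,150,40),(6,255,255)),("blue",(235,190,290,250),(100,120,30),(130,255,255))):
    p=hull(lo,hi,roi,0).astype(np.float32);(u,r_)=cv2.minEnclosingCircle(p);q=cast(c,[u],[.082]);print(nm,"shoulder",u,r_,q.round(4),L(q[0]))
g=hull((45,90,30),(80,255,255),(180,150,240,240),0).astype(np.float32);rc=cv2.minAreaRect(g);print("green",rc)
bx=cv2.boxPoints(rc);bx=bx[np.argsort(bx[:,1])];ends=[bx[:2].mean(0),bx[2:].mean(0)]
q=cast(c,ends,[.034]*2);d=(q[0]-q[1])[:2];print("handle ferrule-end,tail",q.round(4),np.linalg.norm(d),L(q[0]),L(q[1]))
d/=np.linalg.norm(d);bm=q[1,:2]+.073*d;bm2=q[0,:2]-.007*d;print("brush mid",bm,bm2,"dir",np.arctan2(d[1],d[0]))
B=cast(s,[(170+x/5-.5,85+y/5-.5) for x,y in((105,28),(433,50),(402,185),(47,160))],[.045]*4);print("bin",B.round(3),[np.linalg.norm(B[i]-B[i-1]).round(3) for i in range(4)],B.mean(0),np.arctan2(*(B[1]-B[0]+B[2]-B[3])[[1,0]]))
T=cast(s,[(175.5,256.5),(267.5,239),(281,296.5),(186,315)],[.035]*4);print("tray",T.round(3),[np.linalg.norm(T[i]-T[i-1]).round(3) for i in range(4)],T.mean(0),np.arctan2(*(T[1]-T[0]+T[2]-T[3])[[1,0]]))
E
```

```text
rule [[ 0.39924252 -0.12984761  0.032     ]
 [ 0.72376333 -0.06970055  0.032     ]] 0.3300476118356621
yaw 0.18326159656287577
ptr [ 0.6206 -0.0904  0.039 ] [ 0.0999 -0.0936]
mark [ 0.6737 -0.0821  0.036 ] [ 0.1536 -0.0951]
tab [0.6029 0.0022 0.088 ] [0.0993 0.0007]
travel 0.05371310864441743 org [ 0.50540689 -0.01660416]
tips z.11 red,blue [[ 0.5276  0.0375  0.11  ]
 [ 0.544  -0.0576  0.11  ]] (np.float64(0.03166864616916697), np.float64(0.049122069506567834)) (np.float64(0.030465572022826456), np.float64(-0.0473814558123639))
red shoulder (259.2017517089844, 143.5877227783203) 12.541962623596191 [[0.5263 0.0361 0.082 ]] (np.float64(0.03014481645154854), np.float64(0.04802455427652654))
blue shoulder (260.844970703125, 225.6222686767578) 11.157609939575195 [[ 0.5438 -0.0638  0.082 ]] (np.float64(0.029171446410842433), np.float64(-0.053437148510561694))
green ((213.22280883789062, 199.45989990234375), (56.61022186279297, 6.968018054962158), 79.79602813720703)
handle ferrule-end,tail [[ 0.4637 -0.0179  0.034 ]
 [ 0.4863 -0.0938  0.034 ]] 0.07926426607630285 (np.float64(-0.04126334061589923), np.float64(0.006339222435649441)) (np.float64(-0.032822805914140066), np.float64(-0.07247436300850692))
brush mid [ 0.46547026 -0.0238936 ] [ 0.46568061 -0.02459863] dir 1.8607462036013205
bin [[0.394 0.381 0.045]
 [0.585 0.339 0.045]
 [0.561 0.217 0.045]
 [0.365 0.259 0.045]] [np.float64(0.125), np.float64(0.196), np.float64(0.125), np.float64(0.201)] [0.47628168 0.29888785 0.045     ] -0.21593882209353474
tray [[ 0.374 -0.222  0.035]
 [ 0.579 -0.193  0.035]
 [ 0.595 -0.347  0.035]
 [ 0.401 -0.372  0.035]] [np.float64(0.152), np.float64(0.207), np.float64(0.155), np.float64(0.196)] [ 0.48710594 -0.28330582  0.035     ] 0.13460875844655118
```

```bash
cat >> h.py <<'E'
HY=.1833; BIN=np.array([.4763,.2989]);BY=-.216; TR=np.array([.487,-.283]);TY=.135
def fr(o,y,x,v): return o+np.array([x*np.cos(y)-v*np.sin(y),x*np.sin(y)+v*np.cos(y)])
def st(t):
    o=env.observe();print(t,round(o["clock"],2),o["ee_pos"].round(4),"gap",round(o["finger_gap"],4),"F",np.round(o["grasp_force"],1),o["force"].round(1))
def pickplace(p,yaw,z,gap,fg,q,yaw2,z2,rel,zc=.16):
    env.grip(gap); env.move_to([*p,zc],down(yaw)); env.move_l([*p,z],feed=.2); env.grip(0,fg); st("grasp")
    env.move_l([*p,zc],feed=.2); st("lift"); assert env.observe()["finger_gap"]>.004
    env.move_to([*q,zc],down(yaw2)); env.move_l([*q,z2],feed=.15); st("down"); env.grip(rel); env.move_l([*q,zc],feed=.25); st("done")
E
python3 - <<'E'
from h import *
pickplace([.527,.037],HY+np.pi/2,.047,.06,40,fr(BIN,BY,-.055,0),BY+np.pi/2,.0255,.05)
snap("wrist","w2")
pickplace([.544,-.0585],HY+np.pi/2,.047,.06,40,fr(BIN,BY,.005,0),BY+np.pi/2,.0255,.05)
snap("wrist","w3")
E
```

```text
grasp 5.87 [0.5285 0.0369 0.0488] gap 0.0286 F 39.3 [-0.5  0.8  6.3]
lift 6.58 [0.5262 0.0371 0.1589] gap 0.0287 F 39.5 [-1.1 -0.1 -0.7]
down 8.76 [0.4231 0.3105 0.0256] gap 0.0288 F 39.5 [-0.1  0.5  0.9]
done 9.78 [0.4219 0.3103 0.1589] gap 0.05 F 0.0 [-0.2 -0.8  0. ]
grasp 12.64 [ 0.5455 -0.0588  0.0489] gap 0.0293 F 39.6 [-0.6  0.6  7.1]
lift 13.36 [ 0.5432 -0.0583  0.1589] gap 0.0289 F 39.4 [ 0.4  0.9 -0.9]
down 15.77 [0.4817 0.2977 0.0256] gap 0.0288 F 39.4 [ 0.2 -0.7 -1.1]
done 16.79 [0.4804 0.2975 0.1588] gap 0.0497 F 0.0 [-0.3 -0.1 -0.2]
```

```bash
python3 - <<'E'
from h import *
d=1.861;u=np.array([np.cos(d),np.sin(d)])
g=np.array([.4656,-.0243])-.010*u
pickplace(g,d-np.pi/2,.031,.04,40,fr(TR,TY,-.010,-.02),TY-np.pi/2,.0085,.03)
s=snap("side","s4");w=snap("wrist","w4")
a=cv2.resize(s["color"][70:330,150:350,::-1],None,fx=2,fy=2);b=cv2.resize(w["color"][...,::-1],None,fx=.7,fy=.7)
C=np.zeros((520,400+b.shape[1],3),np.uint8);C[:,:400]=a;C[:b.shape[0],400:]=b;cv2.imwrite("pics/c4.png",C);print(C.shape)
E
```

```text
grasp 19.52 [ 0.4698 -0.0341  0.0325] gap 0.0082 F 40.0 [0.1 1.8 7.3]
lift 20.32 [ 0.4676 -0.0337  0.1588] gap 0.0083 F 39.3 [-0.3 -0.4 -0.4]
down 22.63 [ 0.4802 -0.3042  0.0088] gap 0.0082 F 39.3 [ 0.1  0.5 -0.3]
done 23.73 [ 0.4791 -0.3036  0.1586] gap 0.03 F 0.0 [-0.2  0.8 -0.9]
(520, 792, 3)
```

View pics/c4.png

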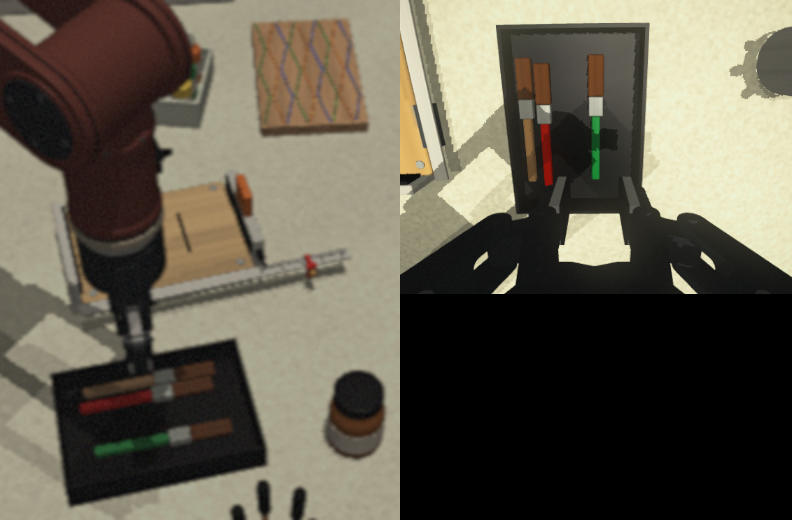

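The brush lies in the tray, green handle at (595,145) in the wrist inset, and the bed is clear. Next is the tab.

```bash
python3 - <<'E'
from h import *
X=np.array([np.cos(HY),np.sin(HY)]);t=np.array([.6028,.0018])
env.grip(.045);env.move_to([*t,.16],down(HY));
b=snap("wrist","w5")
env.move_l([*t,.060],feed=.15);st("at");env.grip(0,70);st("grip");p0=env.observe()["ee_pos"][:2]
q=t+.0537*X
env.move_l([*q,.060],feed=.06);env.pause(.3);st("pulled");print("moved",(env.observe()["ee_pos"][:2]-p0)@X)
s=snap("side","s5");w=snap("wrist","w6");k=snap("scene","k5")
a=cv2.resize(s["color"][130:260,170:350,::-1],None,fx=3,fy=3,interpolation=cv2.INTER_CUBIC)[:, :540]
d=cv2.resize(k["color"][180:260,240:330,::-1],None,fx=2.8,fy=2.8,interpolation=cv2.INTER_CUBIC)
e=cv2.resize(w["color"][...,::-1],(252,189))
C=np.zeros((600,792,3),np.uint8);C[:390,:540]=a;C[:d.shape[0],540:792]=d;C[230:419,540:]=e;cv2.imwrite("pics/c5.png",C)
E
```

```text
at 26.25 [0.6036 0.0014 0.0609] gap 0.0449 F 0.0 [-0.  -0.5  0.3]
grip 26.65 [0.6042 0.0018 0.0615] gap 0.0109 F 71.2 [2.1 0.8 4.9]
pulled 27.99 [0.6546 0.0112 0.0615] gap 0.0104 F 72.5 [-7.8 -2.1 13.9]
moved 0.05127476764391424
```

View pics/c5.png

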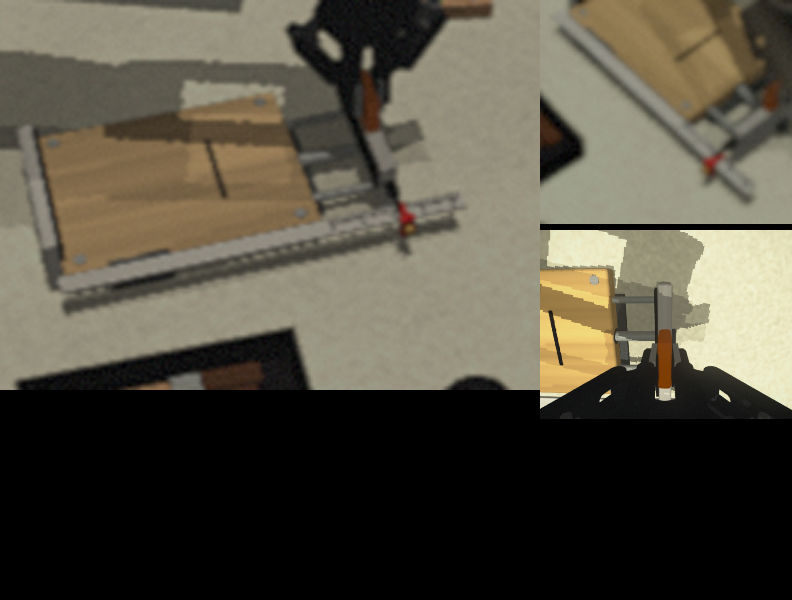

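The pointer at (393,200) sits just bedward of the marker at (405,215), and the TCP readout is about 2.3 mm short because of compliance. I'll correct that and check enlarged.

```bash
python3 - <<'E'
from h import *
X=np.array([np.cos(HY),np.sin(HY)]);Y=np.array([-X[1],X[0]]);t=np.array([.6028,.0018])
env.move_l([*(t+.0561*X),.060],feed=.02);env.pause(.3);st("adj")
p=env.observe()["ee_pos"][:2];p0=np.array([.6042,.0018]);print("moved",(p-p0)@X)
mk=np.array([.6737,-.0821,.036])
s=snap("side","s6");k=snap("scene","k6")
print("marker proj side",proj(s,mk),"scene",proj(k,mk))
a=cv2.resize(s["color"][180:220,285:335,::-1],None,fx=8,fy=8,interpolation=cv2.INTER_NEAREST)
d=cv2.resize(k["color"][220:260,280:330,::-1],None,fx=8,fy=8,interpolation=cv2.INTER_NEAREST)
C=np.hstack([a,d]);C=cv2.convertScaleAbs(C,alpha=1.5);cv2.imwrite("pics/c6.png",C);print(C.shape)
E
```

```text
adj 28.71 [0.6569 0.0116 0.0615] gap 0.0107 F 72.5 [-8.8 -1.5 13.3]
moved 0.05361899912469246
marker proj side [[303.50605837 199.7382416 ]] scene [[302.44742947 235.41399923]]
(320, 800, 3)
```

View pics/c6.png

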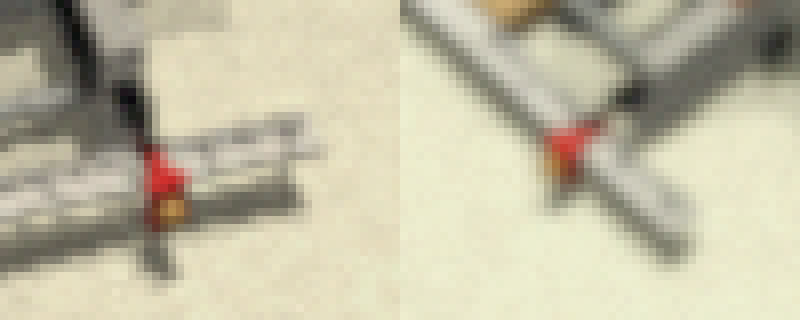

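```bash
python3 - <<'E'
from h import *
X=np.array([np.cos(HY),np.sin(HY)]);Y=np.array([-X[1],X[0]])
tab=np.array([.6028,.0018])+.0537*X
for off in(-.005,0,.005):
    line=[np.r_[tab+off*X-v*Y,.039] for v in(.065,.075,.084,.092)]
    s=pickle.load(open("pics/s6.pkl","rb"));print(off,proj(s,line).round(1).tolist())
org=np.array([.50541,-.0166]);print("bar ends",proj(s,[np.r_[org+.1536*X-v*Y,.036] for v in(.084,.092,.100)]).round(1).tolist())
rows=[]
A=[]
for n,(x0,y0,x1,y1) in(("s1",(292,185,317,210)),("s6",(292,185,317,210))):
    c=pickle.load(open(f"pics/{n}.pkl","rb"));A.append(cv2.convertScaleAbs(cv2.resize(c["color"][y0:y1,x0:x1,::-1],None,fx=16,fy=16,interpolation=cv2.INTER_NEAREST),alpha=1.7))
cv2.imwrite("pics/c7.png",np.hstack(A))
E
```

```text
-0.005 [[297.5, 190.6], [298.8, 193.4], [299.8, 196.0], [300.8, 198.4]]
0 [[299.5, 190.2], [300.7, 193.0], [301.8, 195.6], [302.8, 197.9]]
0.005 [[301.5, 189.8], [302.7, 192.6], [303.8, 195.2], [304.8, 197.5]]
bar ends [[302.2, 196.5], [303.2, 198.8], [304.1, 201.2]]
```

View pics/c7.png

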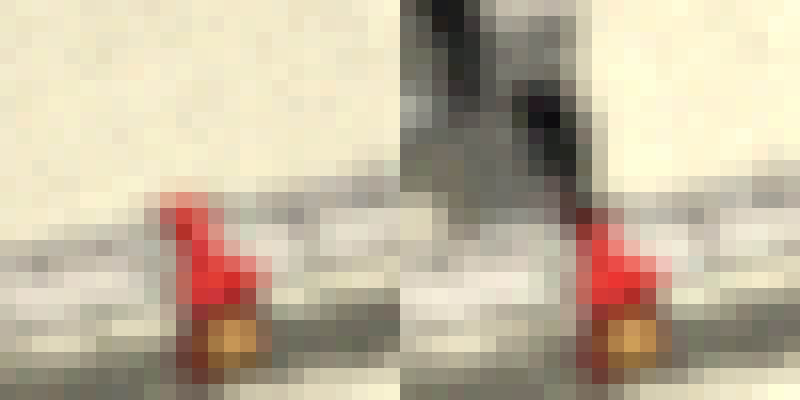

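The pointer's black line runs straight into the red bar's upper end at (585,205), so it is level. One last look at the bottles in the bin.

```bash
python3 - <<'E'
from h import *
k=pickle.load(open("pics/k6.pkl","rb"))["color"][110:190,320:410,::-1];s=pickle.load(open("pics/s6.pkl","rb"))["color"][80:140,170:270,::-1]
w=pickle.load(open("pics/w3.pkl","rb"))["color"][...,::-1]
f=lambda i:cv2.resize(i,(390,290))
cv2.imwrite("pics/c8.png",np.vstack([np.hstack([f(k),f(s)]),np.hstack([f(w),f(w)*0])]));st("now")
E
```

```text
now 28.81 [0.6569 0.0116 0.0615] gap 0.0108 F 72.5 [-9.  -0.8 12.7]
```

View pics/c8.png

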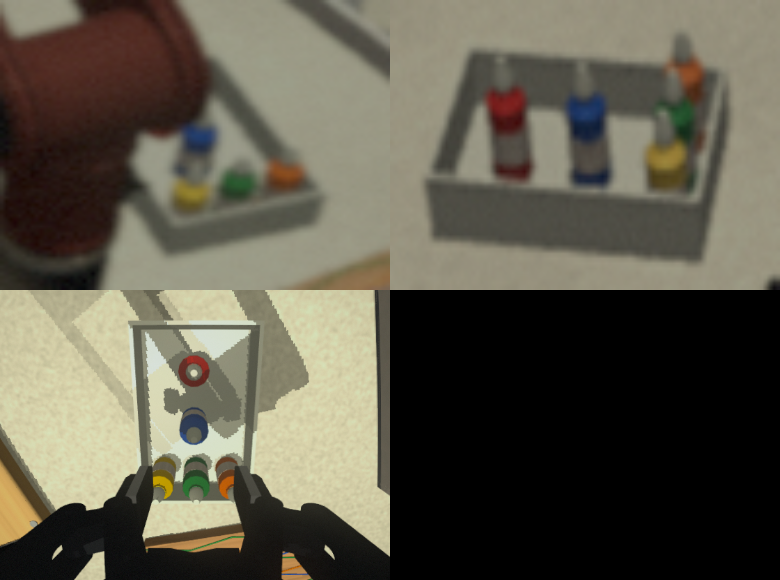

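Both bottles stand upright in the bin: red at (508,120) and blue at (588,125) in the side crop. Handing in.

```bash
python3 -c "
from station import env
print(env.close_job())"
```

```text
the job is handed in; nothing more can be done
None
```

I handed the job in at about 29 s of the 72 s allowed: both bottles stand upright in the white bin, the brush lies in the black tray, and the gripper holds the tab with the pointer level with the red marker to about 2 mm by camera; no verdict came back.

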